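# Raise the current limit on a coaxial push-to-turn control, then switch the output on

## Robot

A 7-joint arm with a two-finger parallel gripper is mounted at the origin on the work surface. World frame = base frame: x ahead of the robot, y to its left, z up, the work surface at z = 0. Lengths are in m, angles in degrees, forces in N, time in s.
With the tool pointing down it reaches from about 0.425 to 0.875 m from the base axis. Payload 4.7 kg.
Tool frame: the origin (TCP) lies midway between the tips of the shut fingers; the grasp point (between the pads) lies env.grip_point_offset behind it (env.grip_point_offset is the distance from the TCP to the grasp point, in m); z points along the fingers, y is the line along which they close (so a half turn about z gives the same grasp; the last joint's range is limited). The gripper opens to 87 mm and grips with 3 to 60 N. Pads are 19 mm wide; open, the fingers measure 117 mm over their backs; the gripper's body (75 mm by 190 mm) begins 51 mm behind the grasp point.
Start: joints at [66.354, 18.392, -4.016, 83.108, 1.295, 78.541, -3.26], TCP at [0.269, -0.592, 0.223] pointing down, gripper open.
Joint ranges: [-163.93, 163.93], [-17.29, 119.83], [-79.2, 71.16], [3.27, 140.29], [-89.18, 269.18], [5.43, 117.66], [-154.24, 154.24]. Speed limits (degrees/s): [147.25, 147.25, 180, 180, 180, 180, 180].

## Interface

Orientations are given as [roll, pitch, yaw] about the fixed x, y, z axes, in that order (R = Rz(yaw) Ry(pitch) Rx(roll)).
In Python, from cell import env gives the robot as it stands.
- The arm moves only by the shell command python3 -m creep 'ROWS' [FORCE]. ROWS is a JSON object of lists of equal length, an entry for each row: "translation": the shift along the tool's x, y, z in units of 0.08 m (1.0 is 0.08 m), a list of three; "turn": the turn, a rotation vector about the tool's x, y, z in units of 180 degrees (1.0 is 180 degrees), a list of three; "grip": the opening, from 0 (shut) to 1 (fully open). In form: {"translation": [[x, y, z], ...], "turn": [[ax, ay, az], ...], "grip": [grip, ...]}. A call has 1 to 5 rows; each row shifts and turns the commanded pose from where the row before left it, along the tool's axes as they then stand; what a row does not reach is not made up. A row lasts 1/8 s, in which the tool goes at most 62.5 mm and 10.7 degrees, less where a joint would pass 70% of its speed; a pose out of reach is approached as far as the arm can. A call with a number of a shift or a turn outside -1 to 1 is refused whole. A call with a gripper value outside its range is refused whole. The fingers move at their own pace and stop on an object; FORCE is the grip in N (left out, the last holds). Time passes only in rows, so rows that do not move let the fingers close. It gives the time, the measured TCP pose, the force, the opening and the grip force at its end, in the units of the state.
- env.get_obs(): the state, without advancing time (a new reading comes with each control period).
- env.read_camera(name): name is "side" or "top"; returns a dict with "frame" (384x512x3 uint8, red, green, blue), "z_map" (384x512 float32, m along the optical axis (not along the pixel's ray), 0 where there is no reading), "K" (3x3 intrinsics, pixels), "D" ([k1, k2, p1, p2, k3] as OpenCV has them; the pictures are not rectified), "rvec" (rotation vector, rad) and "tvec" (3), from world to camera coordinates, as OpenCV has them. Camera axes: x right, y down, z forward; pixel columns grow to the right and rows downward; lengths in m; the calibration is good to about 2 mm. A picture is of the moment at which its call begins.
- env.sign_off(): hands the job in; it is judged then, once.
The state is a dict: "time_s": time; "qpos": joint angles; "joint_velocities": joint speeds; "effort": joint torques, N m; "tool_pos": TCP position; "tool_rot": TCP orientation; "force": force on the tool from outside, world axes, zero at the start; "wrist_torque": the same for the moment, N m; "grip_width": finger opening in m; "grasp_force": force on a finger pad.
Only numpy, scipy, OpenCV 4.12 (cv2) and the standard library are available. Lean on these libraries where they do the work, as an engineer would, in place of code of your own. Each camera call takes 0.05 s, during which the arm holds its last target. There are 200 camera calls.

## Task

On the bench power supply, turn up the current limit of the left channel to the big diamond mark on its scale: that is the small inner knob of the left coaxial pair; it is push-to-turn, so lean on it gently until it lets go, turn it clockwise with the push kept on, and let it spring back up locked. Do not move the voltage ring around it, nor the other channel's controls. Then press the output key between the channels fully down to switch the output on, and leave everything else on the bench where it is.

Things in the scene. Friction and masses are not known exactly. Their poses are not given: they have to be found in the camera images.
- limit_top (a point): the left channel's current-limit knob: small grey fluted knob 18 mm across, inner one of the left coaxial pair. Middle of its flat top; z is the turning axis, out of the deck (which slopes 8 degrees down towards the robot), x along its white pointer line. At rest the top is 22 mm above the top face of the ring and 34 mm above the deck; straight sides, grip its top 8 to 10 mm at any yaw
- limit_shaft: the shaft of that knob inside the case, unseen; origin on its axis, 34 mm below the knob's top, axes as above. Its foot meets the floor when the knob is pushed right in; it must not bear on the floor with over 8 N beyond the spring: about 14 N of push in all
- limit_roller: a small roller on that shaft, inside the case, unseen (origin on the axis, 46 mm below the knob's top; it runs 12 mm out). It sits between two teeth of the lock while the knob is up and must not be forced against them with over 12 N: that is 0.14 N m of twist while the knob is locked
- limit_turn (a joint): angle of that knob in rad, growing clockwise seen from above. It has nine locked positions, one every 0.419 rad (24 degrees) from 0, matching the nine ticks; the one at 2.513 points at the big diamond mark. It starts one to three positions short of it. Each position has about 0.04 rad of play.
- limit_press (a joint): how far that knob is pushed in, in m: 0 fully up. Spring: 5 N at first, 0.3 N more per mm. Up, it is locked and cannot turn. The depth at which it lets go differs from unit to unit (2.4 to 7.4 mm, unseen); 0.2 mm beyond it is a solid floor, felt as force climbing past 8 N: keep it there and turn. Released near a position it springs up and centres itself; between positions it stays down
- limit_mark (a point): the diamond mark on the deck at the end of a broad line, 38.5 mm from the left pair's axis, the target for the inner knob's pointer line; the other eight positions have thin ticks
- volt_ring: the left channel's voltage ring: black ribbed ring round the inner knob, 37 mm across (43 mm at its foot), standing 12 mm above the deck; origin on its axis at deck level, x along its own white line. It turns very easily (0.012 N m) and must stay as it is.
- volt_ring_line (a point): a point on the white line of that ring, 17 mm from the axis on its top face
- output_key (a joint): how far the output key is pushed in, in m: 0 up, 0.004 fully down (about 4 N); springs back by itself
- output_key_top (a point): the middle of the output key's flat round top, 20 mm across, 13 mm above the deck in a steel bezel, at the front middle of the deck between the channels; z points out of the deck
- supply: the bench supply: white case 300 mm wide (y) and 220 mm deep (x), fixed, sloping grey deck with the controls towards the robot, meter hood 128 mm high along its back; origin under its middle, x away from the robot. The right pair is 140 mm right of the left pair, the key between them and 63 mm nearer; binding posts 13 mm high near the front corners
- spare_line (a point): rim of the right channel's inner knob at its white line, 9 mm from its axis, 34 mm above the deck: leave alone
- spare_ring_line (a point): a point on the white line of the right channel's ring, 17 mm from its axis: leave alone
- phone: phone 148 x 72 x 8 mm lying on the blue mat to the left; origin under its middle: leave alone
- tweezers: tweezers 130 mm long, 8 mm thick, lying on the bench in front of the supply; origin under its middle: leave alone
- screwdriver: small screwdriver 150 mm long, on the right; origin under its middle: leave alone
- flux_jar: small jar 34 mm across and 32 mm high, standing on the right end of the supply's meter hood; origin under its middle: leave alone
- dropper: clear dropper bottle 38 mm across and 95 mm high, to the left of the supply; origin under its middle: leave alone
- board_holder: aluminium holder 110 x 70 x 28 mm with a circuit board, on the blue mat; origin under its middle: leave alone
- multimeter: multimeter 180 x 85 x 55 mm lying on its back, on the right; origin under its middle: leave alone
- solder_reel: solder reel 54 mm across and 36 mm high, on the right; origin under its middle: leave alone

How it is judged:
By the outcome, as a careful person would: the job done as asked, in the order asked, and still so for the second after the job is handed in, with the robot touching nothing.
It also fails if it takes over 48 s, if anything falls off the work surface, if the arm or the gripper's body presses on something with over 40 N, if the wrist force passes 120 N, or if a joint passes its speed limit or range.

## Working session

There is one attempt and no reset: what is moved stays moved. The work goes in short steps, Python scripts to look and compute and a shell command to move; the robot and the scene stay as the last step left them, time stands still between calls to the robot, and variables do not carry over. Pictures are saved under pics/ and viewed, at most 10 in all, crops included, and the job is handed in when it is done.

```bash
ls; mkdir -p pics; python3 - <<'E'
from cell import env
import cv2
import numpy as np
for n in("top","side"):
    c=env.read_camera(n); cv2.imwrite(f"pics/{n}0.png",cv2.cvtColor(c["frame"],cv2.COLOR_RGB2BGR)); np.savez(f"{n}0.npz",**c)
    R=cv2.Rodrigues(c["rvec"])[0]; print(n,-R.T@np.ravel(c["tvec"]),R[2],c["K"][0,0])
print(env.get_obs(),env.grip_point_offset)
E
```

```text
pics
top [ 0.32854454 -0.01506711  1.14321504] [ 0.23192346 -0.03283841 -0.97217959] 360.1109132106359
side [0.49274832 1.11217175 1.03014871] [ 0.05987543 -0.77593576 -0.62796387] 398.24060410791145
{'time_s': 0.1, 'qpos': array([66.35470258, 18.43594014, -4.01473557, 83.16628   ,  1.29451143,
       78.54111503, -3.25995195]), 'joint_velocities': array([ 0.0098724 , -0.08104567,  0.14649904, -0.13680668,  0.0748794 ,
       -0.01022999,  0.00227184]), 'effort': array([-3.50431246e-04, -4.92570269e+01, -4.05869242e-01, -3.13403463e+01,
       -6.42362586e-02,  3.95007699e-02,  9.84261419e-05]), 'tool_pos': array([ 0.26881667, -0.59127687,  0.22157229]), 'tool_rot': array([-1.79901864e+02,  5.14853878e-03,  2.44540556e+01]), 'force': array([ 0.74837172,  0.66509483, -0.11527932]), 'wrist_torque': array([ 0.04359346, -0.02833914, -0.00906564]), 'grasp_force': 0.0, 'grip_width': 0.0869145991760982} 0.0187
```

View pics/top0.png

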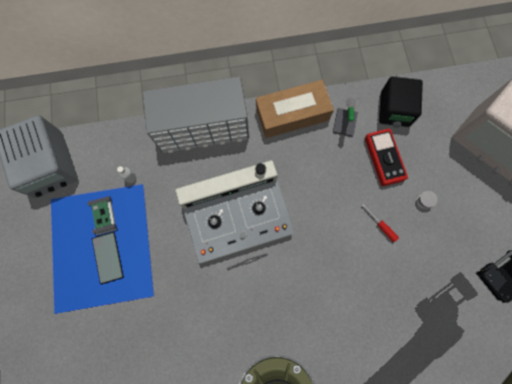

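View pics/side0.png

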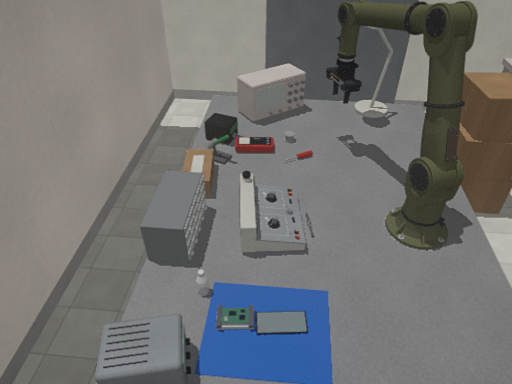

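```bash
cat > h.py <<'E'
import numpy as np, cv2
def load(n): 
    d=np.load(n+".npz"); return {k:d[k] for k in d}
def cloud(c):
    h,w=c["z_map"].shape; u,v=np.meshgrid(np.arange(w),np.arange(h))
    p=cv2.undistortPoints(np.stack([u,v],-1).reshape(-1,1,2).astype(float),c["K"],c["D"]).reshape(h,w,2)
    z=c["z_map"][...,None]; R=cv2.Rodrigues(c["rvec"])[0]
    return (np.concatenate([p*z,z],-1)-np.ravel(c["tvec"]))@R
def proj(c,P): return cv2.projectPoints(np.asarray(P,float).reshape(-1,1,3),c["rvec"],c["tvec"],c["K"],c["D"])[0].reshape(-1,2)
E
python3 - <<'E'
from h import *
for n,pts in(("top0",[(214,221),(259,208),(243,236),(190,204),(276,177),(201,261),(291,236),(235,225)]),("side0",[(273,223),(271,197),(290,211),(252,243),(300,245),(285,190)])):
    c=load(n);W=cloud(c)
    for p in pts: print(n,p,W[p[1],p[0]].round(3))
c=load("top0");W=cloud(c)
# deck plane fit from the deck region
m=np.zeros(W.shape[:2],np.uint8); cv2.fillPoly(m,[np.array([(195,215),(275,193),(285,230),(206,252)])],1)
P=W[m>0]; best=None
rng=np.random.default_rng(0)
for _ in range(500):
    a,b,d=P[rng.choice(len(P),3)]; nn=np.cross(b-a,d-a); L=np.linalg.norm(nn)
    if L<1e-6: continue
    nn/=L; k=(abs((P-a)@nn)<.0015)
    if best is None or k.sum()>best.sum(): best=k
Q=P[best]; q=Q.mean(0); n=np.linalg.svd(Q-q)[2][2]; n*=np.sign(n[2]); print("plane",q,n,np.degrees(np.arccos(n[2])),np.degrees(np.arctan2(-n[1],-n[0])),best.sum(),len(P))
for nm,box in(("top0",(165,150,305,270)),("side0",(225,160,325,260))):
    c=load(nm);x0,y0,x1,y1=box; im=c["frame"][y0:y1,x0:x1,::-1]; cv2.imwrite(f"pics/crop_{nm}.png",cv2.resize(im,None,fx=5,fy=5,interpolation=cv2.INTER_CUBIC))
E
```

```text
top0 (214, 221) [0.521 0.097 0.097]
top0 (259, 208) [ 0.537 -0.04   0.096]
top0 (243, 236) [0.467 0.021 0.067]
top0 (190, 204) [0.579 0.157 0.114]
top0 (276, 177) [ 0.616 -0.105  0.119]
top0 (201, 261) [0.417 0.157 0.047]
top0 (291, 236) [ 0.45  -0.127  0.003]
top0 (235, 225) [0.505 0.04  0.06 ]
side0 (273, 223) [0.526 0.109 0.076]
side0 (271, 197) [ 0.543 -0.029  0.078]
side0 (290, 211) [0.469 0.031 0.068]
side0 (252, 243) [0.591 0.189 0.054]
side0 (300, 245) [0.429 0.164 0.035]
side0 (285, 190) [ 0.492 -0.109  0.052]
plane [0.50862232 0.02150321 0.06037892] [-0.14139513 -0.02179484  0.98971329] 8.22524422159335 8.762684755417885 1549 3289
```

View pics/crop_top0.png

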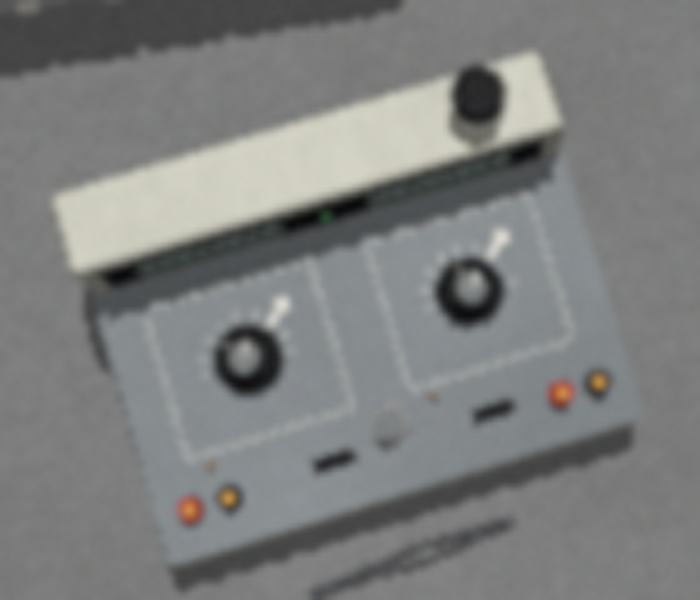

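View pics/crop_side0.png

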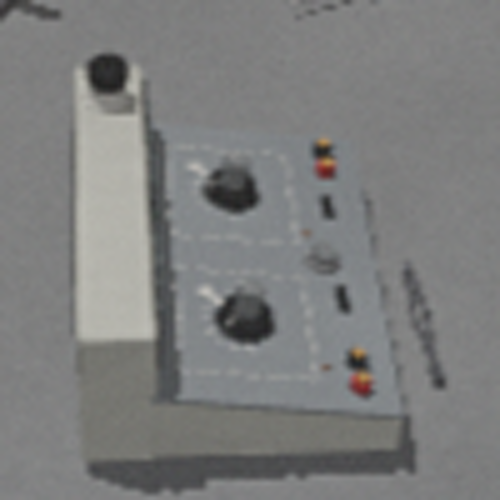

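```bash
cat >> h.py <<'E'
def frame(yaw,o):
    t=np.radians(yaw); Rz=np.array([[np.cos(t),-np.sin(t),0],[np.sin(t),np.cos(t),0],[0,0,1]])
    a=np.radians(8); Ry=np.array([[np.cos(a),0,-np.sin(a)],[0,1,0],[np.sin(a),0,np.cos(a)]])
    return Rz@Ry,np.array(o)
def hit(c,F,uv,h):
    """pixel -> deck coordinates (mm) on the plane h mm above the deck"""
    R,o=F; p=cv2.undistortPoints(np.array(uv,float).reshape(-1,1,2),c["K"],c["D"]).reshape(-1,2)
    Rc=cv2.Rodrigues(c["rvec"])[0]; d=np.c_[p,np.ones(len(p))]@Rc; C=-Rc.T@np.ravel(c["tvec"])
    n=R[:,2]; s=((o-C)@n+h/1e3)/(d@n); return ((C+d*s[:,None]-o)@R)[:,:2]*1e3
def ortho(c,img,F,h,x0,x1,y0,y1,s):
    """picture: up = +x (up slope), left = +y; mm"""
    R,o=F; X=np.arange(x1,x0,-1/s); Y=np.arange(y1,y0,-1/s); g=np.stack(np.meshgrid(X,Y,indexing='ij')+[np.full((len(X),len(Y)),h)] if 0 else [*np.meshgrid(X,Y,indexing='ij'),np.full((len(X),len(Y)),float(h))],-1)
    uv=proj(c,(g/1e3)@R.T+o).reshape(*g.shape[:2],2).astype(np.float32)
    return cv2.remap(img,uv[...,0],uv[...,1],cv2.INTER_CUBIC)
def grid(im,x0,x1,y0,y1,s,st=10):
    for v in range(int(np.ceil(y0/st)*st),int(y1)+1,st):
        u=int((y1-v)*s); cv2.line(im,(u,0),(u,im.shape[0]),(0,255,255) if v==0 else (0,120,120),1)
    for v in range(int(np.ceil(x0/st)*st),int(x1)+1,st):
        u=int((x1-v)*s); cv2.line(im,(0,u),(im.shape[1],u),(0,255,255) if v==0 else (0,120,120),1)
    return im
E
cat > shoot.py <<'E'
import sys
from cell import env
from h import *
tag,N=sys.argv[1],int(sys.argv[2])
for n in("top","side"):
    cs=[env.read_camera(n) for _ in range(N)]; c=cs[0]
    c["frame"]=np.mean([k["frame"] for k in cs],0).astype(np.float32); c["z_map"]=np.median([k["z_map"] for k in cs],0).astype(np.float32); np.savez(n+tag+".npz",**c)
E
python3 shoot.py 1 8; python3 - <<'E'
from h import *
q=np.array([0.50862232,0.02150321,0.06037892]); n=frame(7.5,[0,0,0])[0][:,2]
o=np.array([.526,.105,0]); o[2]=q[2]-((o-q)[:2]@n[:2])/n[2]; F=frame(7.5,o); print(o)
rows=[]
for h in(0,34):
    r=[]
    for k in("top1","side1"):
        c=load(k); im=ortho(c,c["frame"],F,h,-35,50,-45,40,3.5 ); im=np.clip(im,0,255).astype(np.uint8)[...,::-1].copy(); r.append(grid(im,-35,50,-45,40,3.5))
    rows.append(np.hstack(r))
cv2.imwrite("pics/o1.png",np.vstack(rows))
E
```

```text
[0.526      0.105      0.06433199]
```

View pics/o1.png

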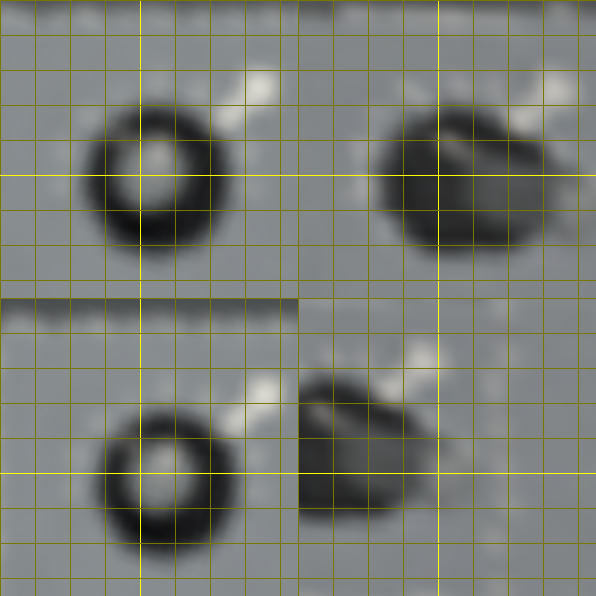

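```bash
python3 - <<'E'
from h import *
from scipy.optimize import minimize
F=frame(7.5,[.526,.105,.06433])
s=2;
def disc(c,ctr,r,h,B):
    a=np.linspace(0,2*np.pi,60); return proj(c,(np.c_[ctr[0]+r*np.cos(a),ctr[1]+r*np.sin(a),np.full(60,h)]/1e3)@F[0].T+F[1])
def render(c,p,box,lv,ss=8):
    x0,y0,x1,y1=box; S=lambda P:np.round(((P-[x0,y0]+.5)*ss-.5)*16).astype(np.int32)
    m=np.full(((y1-y0)*ss,(x1-x0)*ss),0,np.uint8)
    def hull(v,*cs): cv2.fillConvexPoly(m,S(cv2.convexHull(np.vstack(cs).astype(np.float32)).reshape(-1,2)),v,shift=4)
    hull(1,disc(c,p,21.5,0,0),disc(c,p,18.5,12,0)); hull(2,disc(c,p,9,12,0),disc(c,p,9,34,0)); hull(3,disc(c,p,9,34,0))
    return [cv2.resize(cv2.GaussianBlur((m==k).astype(np.float32),(0,0),.5*ss),None,fx=1/ss,fy=1/ss,interpolation=cv2.INTER_AREA) for k in range(4)]
for name,g in(("left",(-1.6,-4.8)),("right",(-1.6,-144.8))):
  for k in("top1","side1","both"):
    cs=[load(q) for q in(("top1","side1") if k=="both" else (k,))]
    def cost(p,full=False):
        e=0
        for c in cs:
            uv=proj(c,(np.array([[g[0],g[1],15]])/1e3)@F[0].T+F[1])[0].round().astype(int); box=(uv[0]-16,uv[1]-16,uv[0]+17,uv[1]+17)
            I=c["frame"].mean(2)[box[1]:box[3],box[0]:box[2]]
            L=render(c,p,box,None); w=(1-L[0]>.02); w=cv2.dilate(w.astype(np.uint8),np.ones((3,3)))>0
            w&=I<I[0:4].mean()+100
            A=np.stack([l[w] for l in L],1); x,*_=np.linalg.lstsq(A,I[w],rcond=None); r=np.clip(A@x-I[w],-30,30); e+=(r**2).mean()
        return e
    best=min((cost((g[0]+a,g[1]+b)),a,b) for a in np.arange(-5,5.1,1) for b in np.arange(-5,5.1,1))
    r=minimize(cost,(g[0]+best[1],g[1]+best[2]),method="Nelder-Mead",options=dict(initial_simplex=np.array([[0,0],[1,0],[0,1]])+[g[0]+best[1],g[1]+best[2]])); print(name,k,r.x.round(2),r.fun.round(1))
# diamonds: bright centroid
for k in("top1","side1"):
    c=load(k); 
    for dy in(0,-140):
        im=ortho(c,c["frame"],F,0,15,33,-44+dy,-24+dy,4).mean(2); w=np.clip(im-np.median(im)-15,0,None); yy,xx=np.mgrid[:im.shape[0],:im.shape[1]]
        pk=np.unravel_index(im.argmax(),im.shape); print(k,dy,"peak",33-pk[0]/4,-24+dy-pk[1]/4,"cen",33-(w*yy).sum()/w.sum()/4,-24+dy-(w*xx).sum()/w.sum()/4)
    im=ortho(c,c["frame"],F,13,-85,-45,-95,-55,4).mean(2)
ims=[]
for ch in(0,-140):
  for k,h in(("top1",34),("side1",34),):
    c=load(k); im=ortho(c,c["frame"],F,h,-19,16,-22+ch,13+ch,8).mean(2); im=np.clip((im-20)*1.3,0,255).astype(np.uint8); im=cv2.cvtColor(im,cv2.COLOR_GRAY2BGR); cv2.circle(im,(int((13+4.8)*8),int((16+1.6)*8)),72,(0,255,255),1); ims.append(im)
B=[]
for k in("top1","side1"):
    c=load(k); im=ortho(c,c["frame"],F,13,-85,-50,-95,-60,8).mean(2); im=cv2.cvtColor(np.clip(im*1.3,0,255).astype(np.uint8),cv2.COLOR_GRAY2BGR); cv2.circle(im,(int((-60+74.8)*8),int((-50+64.6)*8)),80,(0,255,255),1);B.append(im)
o=np.vstack([np.hstack(ims[:2]+B[:1]),np.hstack(ims[2:]+B[1:])]); print(o.shape); cv2.imwrite("pics/o2.png",cv2.resize(o,(798,532)))
E
```

```text
left top1 [-1.64 -5.11] 136.5
left side1 [-1.66 -4.57] 85.6
left both [-1.6  -4.78] 227.7
right top1 [  -1.17 -145.11] 149.3
right side1 [  -1.38 -143.92] 77.3
right both [  -1.12 -144.91] 237.3
top1 0 peak 25.0 -33.5 cen 23.03323514387081 -31.732703114031924
top1 -140 peak 25.0 -173.0 cen 23.66610793225965 -171.70124667223735
side1 0 peak 24.25 -33.0 cen 22.6106609870848 -31.44208916613988
side1 -140 peak 25.0 -172.25 cen 23.935342420478776 -171.66205351363425
(560, 840, 3)
```

View pics/o2.png

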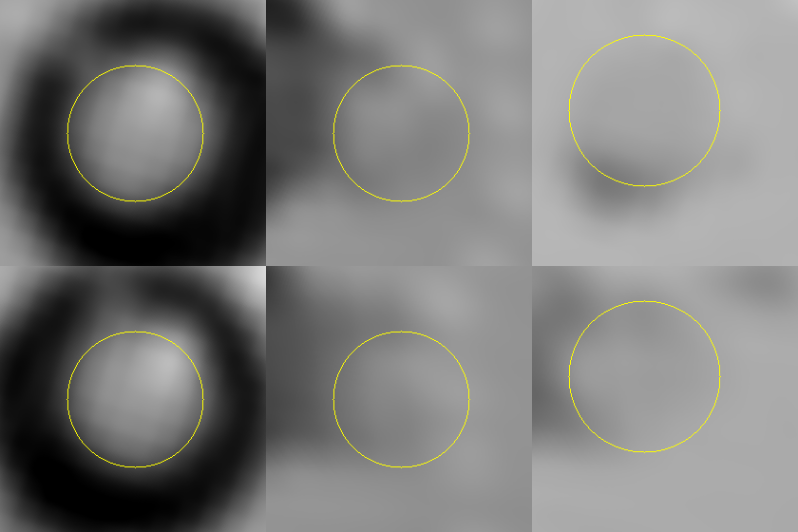

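```bash
cat > ptr.py <<'E'
import sys
from h import *
tag=sys.argv[1]; F=frame(7.5,[.526,.105,.06433])
for nm,p in(("L",(-1.6,-4.8)),("R",(-1.2,-144.9))):
  for k in("top","side"):
    c=load(k+tag); uv=proj(c,(np.array([[p[0],p[1],34]])/1e3)@F[0].T+F[1])[0].round().astype(int); H=7; x0,y0=uv-H; ss=8
    I=c["frame"].mean(2)[y0:y0+2*H+1,x0:x0+2*H+1]
    def poly(pts): return np.round(((proj(c,(np.array(pts)/1e3)@F[0].T+F[1])-[x0,y0]+.5)*ss-.5)*16).astype(np.int32)
    a=np.linspace(0,2*np.pi,60); D=lambda r,h:np.c_[p[0]+r*np.cos(a),p[1]+r*np.sin(a),np.full(60,h)]
    out=[]
    for th in range(-60,90,6):
        t=np.radians(th); d=np.array([np.cos(t),-np.sin(t)]); n=np.array([d[1],-d[0]])
        m=np.zeros(((2*H+1)*ss,)*2,np.uint8)
        for v,P in((1,np.vstack([D(21.5,0),D(18.5,12)])),(2,np.vstack([D(9,12),D(9,34)])),(3,D(9,34)),(4,[[*(np.array(p)+d*r+n*w),34] for r,w in((0,-.9),(0,.9),(9,.9),(9,-.9))])):
            cv2.fillConvexPoly(m,cv2.convexHull(poly(P)).reshape(-1,2),v,shift=4)
        L=[cv2.resize(cv2.GaussianBlur((m==q).astype(np.float32),(0,0),.5*ss),None,fx=1/ss,fy=1/ss,interpolation=cv2.INTER_AREA) for q in range(5)]
        w=(L[2]+L[3]+L[4])>.4; A=np.stack([l[w] for l in L[1:]],1); x,*_=np.linalg.lstsq(A,I[w],rcond=None); out.append((round(float(((A@x-I[w])**2).mean()),1),th,int(x[3]-x[2])))
    print(nm,k,sorted(out)[:5])
E
python3 ptr.py 1
```

```text
L top [(83.0, 42, 86), (83.1, 36, 94), (84.6, 30, 94), (89.5, 48, 86), (95.0, 24, 88)]
L side [(330.2, -54, -102), (330.7, -60, -99), (335.5, -48, -91), (338.7, -42, -82), (341.6, -36, -77)]
R top [(46.3, 42, 97), (51.1, 48, 99), (51.8, 36, 93), (63.3, 54, 90), (68.3, 30, 87)]
R side [(216.0, -60, -164), (225.3, -54, -156), (235.7, -48, -136), (244.9, -42, -125), (254.7, -36, -112)]
```

```bash
cat > to.py <<'E'
# python3 to.py x y h psi : move still needed to put the TCP at deck coords (mm, from left axis), h above deck, tool x turned psi left of up-slope
import sys
from cell import env
from h import *
from scipy.spatial.transform import Rotation as Ro
x,y,h,psi=map(float,sys.argv[1:5])
R,o=frame(7.5,[.526,.105,.06433]); o=o+R@[-.0016,-.0048,0]; R=frame(7.66,o)[0]
s=env.get_obs(); T=Ro.from_euler("xyz",s["tool_rot"],degrees=True).as_matrix()
G=R@Ro.from_euler("z",psi,degrees=True).as_matrix()@np.diag([1,-1,-1.]); g=o+R@np.array([x,y,h])/1e3
print("t",s["time_s"],"goal",g.round(4),"shift units",(T.T@(g-s["tool_pos"])/.08).round(4),"turn units",(Ro.from_matrix(T.T@G).as_rotvec()/np.pi).round(4))
print("deck pose mm",(R.T@(s["tool_pos"]-o)*1e3).round(2),"F deck",(R.T@s["force"]).round(2),"Mz",(R.T@s["wrist_torque"]).round(3),"grip",s["grip_width"].round(4),s["grasp_force"],"q7",s["qpos"][6].round(1))
E
python3 to.py 0 0 90 60; python3 to.py 0 0 90 0
```

```text
t 0.9 goal [0.5126 0.0984 0.1532] shift units [ 6.3426 -6.5921  0.8661] turn units [-0.0283  0.0357 -0.2396]
t 0.9 goal [0.5126 0.0984 0.1532] shift units [ 6.3426 -6.5921  0.8661] turn units [-0.0065  0.0441  0.0931]Traceback (most recent call last):
  File "to.py", line 11, in <module>
    print("deck pose mm",(R.T@(s["tool_pos"]-o)*1e3).round(2),"F deck",(R.T@s["force"]).round(2),"Mz",(R.T@s["wrist_torque"]).round(3),"grip",s["grip_width"].round(4),s["grasp_force"],"q7",s["qpos"][6].round(1))
                                                                                                                                              ^^^^^^^^^^^^^^^^^^^^^
AttributeError: 'float' object has no attribute 'round'
Traceback (most recent call last):
  File "to.py", line 11, in <module>
    print("deck pose mm",(R.T@(s["tool_pos"]-o)*1e3).round(2),"F deck",(R.T@s["force"]).round(2),"Mz",(R.T@s["wrist_torque"]).round(3),"grip",s["grip_width"].round(4),s["grasp_force"],"q7",s["qpos"][6].round(1))
                                                                                                                                              ^^^^^^^^^^^^^^^^^^^^^
AttributeError: 'float' object has no attribute 'round'
```

```bash
sed -i 's/s\["grip_width"\].round(4)/round(s["grip_width"],4)/' to.py
R5='' ; python3 -m creep '{"translation":[[0.42,-0.44,0],[0.42,-0.44,0],[0.42,-0.44,0],[0.42,-0.44,0],[0.42,-0.44,0]],"turn":[[0,0,0],[0,0,0],[0,0,0],[0,0,0],[0,0,0]],"grip":[0.45,0.45,0.45,0.45,0.45]}'
python3 -m creep '{"translation":[[0.42,-0.44,0],[0.42,-0.44,0],[0.42,-0.44,0],[0.42,-0.44,0],[0.42,-0.44,0]],"turn":[[0,0,0],[0,0,0],[0,0,0],[0,0,0],[0,0,0]],"grip":[0.45,0.45,0.45,0.45,0.45]}'
python3 -m creep '{"translation":[[0.42,-0.44,0],[0.42,-0.44,0],[0.42,-0.44,0],[0.42,-0.44,0],[0,0,0]],"turn":[[0,0,0],[0,0,0],[0,0,0],[0,0,0],[0,0,0]],"grip":[0.45,0.45,0.45,0.45,0.45]}'
python3 to.py 0 0 90 60
```

```text
time_s: 1.52
tool_pos: [0.3496, -0.3604, 0.2228]
tool_rot: [180.0, -0.0, 24.5]
force: [0.7, -0.1, -0.1]
grip_width: 0.0452
grasp_force: 0.0
time_s: 2.15
tool_pos: [0.4296, -0.1307, 0.2229]
tool_rot: [179.9, -0.0, 24.5]
force: [-0.2, -0.1, 0.5]
grip_width: 0.0394
grasp_force: 0.0
time_s: 2.78
tool_pos: [0.4936, 0.0564, 0.223]
tool_rot: [-179.9, -0.1, 24.9]
force: [-0.5, -1.6, 0.1]
grip_width: 0.0389
grasp_force: 0.0
t 2.775 goal [0.5126 0.0984 0.1532] shift units [ 0.4349 -0.3745  0.8728] turn units [-0.0286  0.0348 -0.2372]
deck pose mm [-14.49 -39.06 162.44] F deck [-0.66 -1.48  0.24] Mz [-0.01  -0.022 -0.003] grip 0.0389 0.0 q7 -75.0
```

```bash

python3 -m creep '{"translation":[[0,0,0],[0,0,0],[0,0,0],[0,0,0],[0,0,0]],"turn":[[-0.0057,0.007,-0.0474],[-0.0057,0.007,-0.0474],[-0.0057,0.007,-0.0474],[-0.0057,0.007,-0.0474],[-0.0057,0.007,-0.0474]],"grip":[0.45,0.45,0.45,0.45,0.45]}'
python3 to.py 0 0 90 60;python3 -m creep '{"translation":[[0,0,0],[0,0,0]],"turn":[[0,0,0],[0,0,0]],"grip":[0.45,0.45]}' >/dev/null
python3 to.py 0 0 90 60
```

```text
time_s: 3.4
tool_pos: [0.493, 0.0504, 0.2227]
tool_rot: [173.0, -3.9, 67.6]
force: [-0.1, 0.2, 0.8]
grip_width: 0.0392
grasp_force: 0.0
t 3.4 goal [0.5126 0.0984 0.1532] shift units [ 0.5873 -0.1122  0.9023] turn units [ 0.0005  0.0009 -0.0014]
deck pose mm [-15.9  -44.88 162.34] F deck [0.   0.24 0.85] Mz [-0.01   0.079  0.034] grip 0.0392 0.0 q7 -27.1
t 3.65 goal [0.5126 0.0984 0.1532] shift units [ 0.5782 -0.1151  0.902 ] turn units [ 0.0001  0.001  -0.0036]
deck pose mm [-15.57 -44.27 162.32] F deck [-0.05  0.26  0.62] Mz [-0.069  0.114 -0.039] grip 0.0389 0.0 q7 -27.6
```

```bash

python3 -m creep '{"translation":[[0.29,-0.058,0.2],[0.29,-0.058,0.2],[0,0,0.25],[0,0,0.25],[0,0,0]],"turn":[[0,0,0],[0,0,0],[0,0,0],[0,0,0],[0,0,0]],"grip":[0.45,0.45,0.45,0.45,0.45]}'
python3 -m creep '{"translation":[[0,0,0],[0,0,0]],"turn":[[0,0,0],[0,0,0]],"grip":[0.45,0.45]}' >/dev/null
python3 to.py 0 0 25 60
```

```text
time_s: 4.28
tool_pos: [0.5114, 0.099, 0.1518]
tool_rot: [173.3, -3.8, 67.3]
force: [-0.7, -0.1, -0.3]
grip_width: 0.0392
grasp_force: 0.0
t 4.525 goal [0.5216 0.0996 0.0889] shift units [-0.0101 -0.0046  0.8249] turn units [ 0.0006  0.0007 -0.0027]
deck pose mm [ 0.69  0.69 90.99] F deck [-1.17 -0.75  0.15] Mz [-0.042  0.106  0.087] grip 0.0392 0.0 q7 -38.5
```

```bash

python3 -m creep '{"translation":[[-0.01,-0.005,0.25],[0,0,0.25],[0,0,0.25],[0,0,0.075],[0,0,0]],"turn":[[0,0,-0.0027],[0,0,0],[0,0,0],[0,0,0],[0,0,0]],"grip":[0.45,0.45,0.45,0.45,0.45]}' 5
python3 -m creep '{"translation":[[0,0,0],[0,0,0]],"turn":[[0,0,0],[0,0,0]],"grip":[0.45,0.45]}' >/dev/null
python3 to.py 0 0 25 60
python3 - <<'E'
from cell import env
from h import *
c=env.read_camera("top"); F=frame(7.5,[.526,.105,.06433]); uv=proj(c,[[.5216,.0996,.09]])[0].astype(int); x,y=uv
a=c["frame"][y-30:y+30,x-35:x+35,::-1]; d=env.read_camera("side"); x,y=proj(d,[[.5216,.0996,.09]])[0].astype(int); b=d["frame"][y-30:y+30,x-35:x+35,::-1]
cv2.imwrite("pics/g1.png",cv2.resize(np.hstack([a,b]),None,fx=5.5,fy=5.5,interpolation=cv2.INTER_CUBIC))
E
```

```text
time_s: 5.15
tool_pos: [0.521, 0.0996, 0.0882]
tool_rot: [173.0, -3.8, 67.9]
force: [-0.0, 0.7, 0.4]
grip_width: 0.039
grasp_force: 0.0
t 5.4 goal [0.5216 0.0996 0.0889] shift units [ 0.0011  0.0034 -0.0024] turn units [0.0005 0.0007 0.0001]
deck pose mm [-0.28  0.06 24.81] F deck [ 0.04 -0.01  0.01] Mz [-0.015  0.081  0.022] grip 0.0394 0.0 q7 -43.0
```

View pics/g1.png

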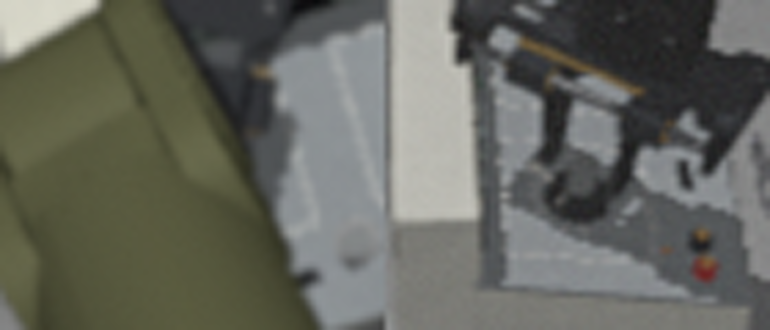

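```bash

python3 -m creep '{"translation":[[0,0,0],[0,0,0],[0,0,0],[0,0,0]],"turn":[[0,0,0],[0,0,0],[0,0,0],[0,0,0]],"grip":[0.3,0.23,0.15,0.1]}' 5
python3 to.py 0 0 25 60
```

```text
time_s: 6.0
tool_pos: [0.5219, 0.0991, 0.0881]
tool_rot: [172.9, -3.9, 67.9]
force: [3.7, -0.8, -1.0]
grip_width: 0.0178
grasp_force: 5.0
t 6.0 goal [0.5216 0.0996 0.0889] shift units [ 0.0045 -0.0039 -0.0096] turn units [ 0.0007  0.0007 -0.    ]
deck pose mm [ 0.09 -0.47 24.24] F deck [ 3.39 -1.28 -1.49] Mz [-0.405 -0.644  0.047] grip 0.0178 4.9972230568528175 q7 -43.0
```

```bash

python3 -m creep '{"translation":[[0,0.01,0],[0,0,0],[0,0,0]],"turn":[[0,0,0],[0,0,0],[0,0,0]],"grip":[0.1,0.1,0.1]}' 5
python3 to.py 0 0 25 60
```

```text
time_s: 6.38
tool_pos: [0.5219, 0.0991, 0.0881]
tool_rot: [173.0, -3.8, 67.9]
force: [2.1, -1.2, 0.7]
grip_width: 0.0173
grasp_force: 5.0
t 6.375 goal [0.5216 0.0996 0.0889] shift units [ 0.0045 -0.0042 -0.0101] turn units [0.0003 0.0008 0.0001]
deck pose mm [ 0.11 -0.48 24.19] F deck [ 1.98 -1.46  0.4 ] Mz [-0.399 -0.507  0.016] grip 0.0173 4.998397417366505 q7 -43.0
```

```bash

python3 -m creep '{"translation":[[0,0.014,0],[0,0,0],[0,0,0]],"turn":[[0,0,0],[0,0,0],[0,0,0]],"grip":[0.1,0.1,0.1]}' 5 >/dev/null
python3 to.py 0 0 25 60
python3 -m creep '{"translation":[[0,0,0],[0,0,0]],"turn":[[0,0,0],[0,0,0]],"grip":[0.1,0.1]}' 25 >/dev/null
python3 to.py 0 0 25 60
python3 -m creep '{"translation":[[0,0,0.01],[0,0,0.01],[0,0,0]],"turn":[[0,0,0],[0,0,0],[0,0,0]],"grip":[0.1,0.1,0.1]}' >/dev/null
python3 to.py 0 0 25 60
```

```text
t 6.75 goal [0.5216 0.0996 0.0889] shift units [ 0.0043 -0.0072 -0.0113] turn units [-0.0002  0.001   0.0002]
deck pose mm [ 0.33 -0.58 24.1 ] F deck [-0.58 -0.09  4.55] Mz [-0.118  0.297 -0.001] grip 0.0178 5.000394880771637 q7 -43.0
t 7.0 goal [0.5216 0.0996 0.0889] shift units [ 0.0044 -0.0072 -0.0122] turn units [-0.0002  0.001   0.0002]
deck pose mm [ 0.32 -0.59 24.02] F deck [-0.56  0.19  4.92] Mz [ 0.074  0.53  -0.005] grip 0.0163 25.000948905944824 q7 -43.0
t 7.375 goal [0.5216 0.0996 0.0889] shift units [ 0.0045 -0.0077 -0.034 ] turn units [-0.0002  0.0009  0.0001]
deck pose mm [ 0.35 -0.62 22.28] F deck [-1.56  0.68  5.33] Mz [0.16  0.72  0.023] grip 0.0165 25.000994503498077 q7 -43.1
```

```bash
for i in 1; do
python3 -m creep '{"translation":[[0,0,0.01],[0,0,0]],"turn":[[0,0,0],[0,0,0]],"grip":[0.1,0.1]}' >/dev/null
python3 to.py 0 0 25 60|tail -1
python3 -m creep '{"translation":[[0,0,0.01],[0,0,0]],"turn":[[0,0,0],[0,0,0]],"grip":[0.1,0.1]}' >/dev/null
python3 to.py 0 0 25 60|tail -1
done
```

```text
deck pose mm [ 0.36 -0.61 21.51] F deck [-2.45  0.9   5.37] Mz [0.122 0.808 0.019] grip 0.0169 25.00088542699814 q7 -43.2
deck pose mm [ 0.41 -0.59 20.76] F deck [-2.2   1.46  6.02] Mz [0.158 0.776 0.013] grip 0.0168 25.000944435596466 q7 -43.2
```

```bash

python3 -m creep '{"translation":[[0,0,0.007],[0,0,0]],"turn":[[0,0,0],[0,0,0]],"grip":[0.1,0.1]}' >/dev/null
python3 to.py 0 0 25 60|tail -1
python3 -m creep '{"translation":[[0,0,0.007],[0,0,0]],"turn":[[0,0,0],[0,0,0]],"grip":[0.1,0.1]}' >/dev/null
python3 to.py 0 0 25 60|tail -1
```

```text
deck pose mm [ 0.38 -0.63 20.22] F deck [-2.18  1.28  4.92] Mz [0.134 0.857 0.031] grip 0.0167 25.001147389411926 q7 -43.3
deck pose mm [ 0.38 -0.62 19.66] F deck [-3.46  0.6   6.44] Mz [0.172 0.834 0.035] grip 0.0169 25.001114308834076 q7 -43.3
```

```bash

python3 -m creep '{"translation":[[0,-0.01,0.007],[0,0,0]],"turn":[[0,0,0],[0,0,0]],"grip":[0.1,0.1]}' >/dev/null
python3 to.py 0 0 25 60|tail -1
python3 -m creep '{"translation":[[0,0,0.006],[0,0,0]],"turn":[[0,0,0],[0,0,0]],"grip":[0.1,0.1]}' >/dev/null
python3 to.py 0 0 25 60|tail -1
```

```text
deck pose mm [ 0.33 -0.55 19.34] F deck [-1.87 -0.56  6.39] Mz [ 0.029  0.652 -0.002] grip 0.0169 25.001008808612823 q7 -43.4
deck pose mm [ 0.32 -0.57 18.87] F deck [-2.14 -0.19  5.87] Mz [-0.001  0.608  0.032] grip 0.0166 25.001048147678375 q7 -43.4
```

```bash

python3 -m creep '{"translation":[[0,0,0.006],[0,0,0]],"turn":[[0,0,0],[0,0,0]],"grip":[0.1,0.1]}' >/dev/null
python3 to.py 0 0 25 60|tail -1
```

```text
deck pose mm [ 0.32 -0.58 18.4 ] F deck [-2.29  0.3   6.57] Mz [-0.033  0.643  0.039] grip 0.0167 25.001107156276703 q7 -43.5
```

```bash

python3 -m creep '{"translation":[[0,-0.006,0.006],[0,0,0]],"turn":[[0,0,0],[0,0,0]],"grip":[0.1,0.1]}' >/dev/null
python3 to.py 0 0 25 60|tail -1
python3 -m creep '{"translation":[[0,0,0.006],[0,0,0]],"turn":[[0,0,0],[0,0,0]],"grip":[0.1,0.1]}' >/dev/null
python3 to.py 0 0 25 60|tail -1
```

```text
deck pose mm [ 0.29 -0.58 18.07] F deck [-1.54 -1.17  7.17] Mz [-0.113  0.503  0.057] grip 0.0171 25.001211762428284 q7 -43.5
deck pose mm [ 0.32 -0.59 17.62] F deck [-1.38 -0.27  6.56] Mz [-0.115  0.486 -0.005] grip 0.0166 25.001168847084045 q7 -43.6
```

```bash

python3 -m creep '{"translation":[[0,0,0.006],[0,0,0]],"turn":[[0,0,0],[0,0,0]],"grip":[0.1,0.1]}' >/dev/null
python3 to.py 0 0 25 60|tail -1
```

```text
deck pose mm [ 0.33 -0.52 17.27] F deck [-1.7   0.14  6.89] Mz [-0.11   0.593  0.029] grip 0.0168 25.00180810689926 q7 -43.6
```

```bash

python3 -m creep '{"translation":[[0,0,0.006],[0,0,0]],"turn":[[0,0,0],[0,0,0]],"grip":[0.1,0.1]}' >/dev/null
python3 to.py 0 0 25 60|tail -1
python3 -m creep '{"translation":[[0,0,0],[0,0,0]],"turn":[[0,0,0],[0,0,0]],"grip":[0.1,0.1]}' >/dev/null
python3 to.py 0 0 25 60|tail -1
```

```text
deck pose mm [ 0.37 -0.54 17.04] F deck [-2.95 -1.12 10.86] Mz [-0.118  0.833 -0.018] grip 0.0167 25.004456341266632 q7 -43.6
deck pose mm [ 0.38 -0.54 17.04] F deck [-3.43 -0.07  9.68] Mz [-0.124  0.809  0.049] grip 0.0165 25.004344582557678 q7 -43.6
```

```bash

python3 -m creep '{"translation":[[0,-0.008,0.001],[0,0,0]],"turn":[[0,0,0.02],[0,0,0]],"grip":[0.1,0.1]}' >/dev/null
python3 to.py 0 0 25 60

```

```text
t 10.625 goal [0.5216 0.0996 0.0889] shift units [ 0.0027 -0.0069 -0.0986] turn units [ 0.0009  0.0007 -0.0201]
deck pose mm [ 0.35 -0.51 17.11] F deck [-2.14 -1.14 10.48] Mz [-0.249  0.568 -0.037] grip 0.0169 25.005322694778442 q7 -47.2
```

```bash

python3 -m creep '{"translation":[[0,0,0],[0,0,0]],"turn":[[0,0,0.028],[0,0,0]],"grip":[0.1,0.1]}' >/dev/null
python3 to.py 0 0 25 60
python3 -m creep '{"translation":[[0,0,0],[0,0,0]],"turn":[[0,0,0.028],[0,0,0]],"grip":[0.1,0.1]}' >/dev/null
python3 to.py 0 0 25 60

```

```text
t 10.875 goal [0.5216 0.0996 0.0889] shift units [ 0.0025 -0.008  -0.0987] turn units [ 0.001   0.0007 -0.0482]
deck pose mm [ 0.38 -0.58 17.11] F deck [-2.06 -1.68  9.4 ] Mz [-0.173  0.518 -0.   ] grip 0.0165 25.008614659309387 q7 -52.1
t 11.125 goal [0.5216 0.0996 0.0889] shift units [ 0.0017 -0.0087 -0.0985] turn units [ 0.001   0.0007 -0.0762]
deck pose mm [ 0.41 -0.61 17.13] F deck [-1.   -0.91  9.3 ] Mz [-0.259  0.487  0.045] grip 0.0167 25.009040236473083 q7 -57.1
```

```bash

python3 -m creep '{"translation":[[0,0,0],[0,0,0],[0,0,0]],"turn":[[0,0,0.028],[0,0,0.028],[0,0,0]],"grip":[0.1,0.1,0.1]}' >/dev/null
python3 to.py 0 0 25 60
python3 shoot.py 2 1; python3 - <<'E'
from h import *
a=[]
for n in("top2","side2"):
    c=load(n);x,y=proj(c,[[.5216,.0996,.09]])[0].astype(int); a.append(c["frame"][y-30:y+30,x-35:x+35,::-1])
cv2.imwrite("pics/g2.png",cv2.resize(np.hstack(a),None,fx=5.5,fy=5.5,interpolation=cv2.INTER_CUBIC))
E
```

```text
t 11.5 goal [0.5216 0.0996 0.0889] shift units [-0.0001 -0.0093 -0.0984] turn units [ 0.0011  0.0006 -0.1322]
deck pose mm [ 0.46 -0.62 17.13] F deck [-1.14 -1.89 10.79] Mz [-0.38   0.434 -0.009] grip 0.0169 24.99407261610031 q7 -67.0[ WARN:0@0.022] global loadsave.cpp:1063 imwrite_ Unsupported depth image for selected encoder is fallbacked to CV_8U.
```

```bash

python3 -m creep '{"translation":[[0,0,0],[0,0,0],[0,0,0],[0,0,-0.1],[0,0,-0.3]],"turn":[[0,0,0],[0,0,0],[0,0,0],[0,0,0],[0,0,0]],"grip":[0.4,0.4,0.4,0.4,0.4]}'
python3 -m creep '{"translation":[[0,0,-0.4],[0,0,-0.4],[0,0,-0.3],[0,0,0]],"turn":[[0,0,0],[0,0,0],[0,0,0],[0,0,0]],"grip":[0.4,0.4,0.4,0.4]}'
python3 to.py -120 -330 140 36
```

```text
time_s: 12.22
tool_pos: [0.5164, 0.0992, 0.1112]
tool_rot: [175.3, -6.2, 44.2]
force: [0.3, -0.2, -0.5]
grip_width: 0.0346
grasp_force: 0.0
time_s: 12.72
tool_pos: [0.5067, 0.0981, 0.2013]
tool_rot: [175.0, -6.5, 44.2]
force: [-1.0, 0.3, 0.3]
grip_width: 0.0347
grasp_force: 0.0
t 12.725 goal [ 0.432  -0.2455  0.186 ] shift units [-3.6625  2.4375 -0.0106] turn units [ 0.0016 -0.0003  0.0015]
deck pose mm [  0.87   0.55 138.41] F deck [-0.9   0.41  0.46] Mz [ 0.009  0.15  -0.017] grip 0.0347 0.0 q7 -59.0
```

```bash

python3 -m creep '{"translation":[[-0.5,0.34,0],[-0.5,0.34,0],[-0.5,0.34,0],[-0.5,0.34,0],[-0.5,0.34,0]],"turn":[[0,0,0],[0,0,0],[0,0,0],[0,0,0],[0,0,0]],"grip":[0.3,0.2,0.1,0,0]}'
python3 -m creep '{"translation":[[-0.5,0.34,0],[-0.5,0.34,0],[0,0,0]],"turn":[[0,0,0],[0,0,0],[0,0,0]],"grip":[0,0,0]}'
python3 shoot.py 3 6; python3 ptr.py 3; python3 - <<'E'
from h import *
F=frame(7.5,[.526,.105,.06433]); B=[]
for tag in("1","3"):
    r=[]
    for k,h,s in(("top",34,6),("side",12,6)):
        c=load(k+tag); im=ortho(c,c["frame"],F,h,-26,38,-42,22,4.4); im=np.clip((im-10)*1.3,0,255).astype(np.uint8)[...,::-1].copy(); r.append(im)
    B.append(np.hstack(r))
cv2.imwrite("pics/o3.png",np.vstack(B)); print(B[0].shape)
E
```

```text
time_s: 13.35
tool_pos: [0.4554, -0.1401, 0.1872]
tool_rot: [175.2, -6.3, 44.2]
force: [1.0, -0.4, 0.5]
grip_width: 0.0017
grasp_force: 0.0
time_s: 13.72
tool_pos: [0.4346, -0.2371, 0.1824]
tool_rot: [175.3, -6.2, 43.8]
force: [0.2, 1.2, -0.2]
grip_width: 0.0006
grasp_force: 0.0
L top [(96.0, 48, 107), (102.2, 54, 108), (104.6, 42, 101), (117.3, 60, 99), (120.7, 36, 104)]
L side [(348.3, -54, -113), (348.6, -60, -110), (355.3, -48, -100), (358.5, 54, 79), (360.1, -42, -88)]
R top [(52.9, 42, 105), (58.5, 48, 106), (59.2, 36, 100), (72.5, 54, 96), (78.2, 30, 94)]
R side [(215.2, -60, -168), (224.2, -54, -161), (234.7, -48, -141), (244.2, -42, -130), (254.6, -36, -118)]
(282, 564, 3)
```

View pics/o3.png

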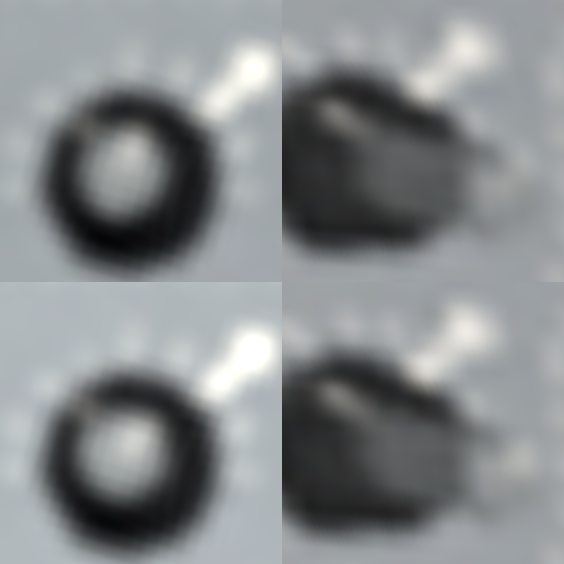

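```bash
cat > diff.py <<'E'
from h import *
import sys
a0,b0=sys.argv[1:3]
F=frame(7.5,[.526,.105,.06433]); p=np.array((-1.6,-4.8)); H=7; ss=8
for k in("top","side"):
    c=load(k+a0);d=load(k+b0); uv=proj(c,(np.array([[p[0],p[1],34]])/1e3)@F[0].T+F[1])[0].round().astype(int); x0,y0=uv-H
    A,B=[q["frame"].mean(2)[y0-8:y0+2*H+9,x0-8:x0+2*H+9] for q in(c,d)]; g=np.polyfit(A.ravel(),B.ravel(),1); D=(B-np.polyval(g,A))[8:-8,8:-8]
    def line(th):
        t=np.radians(th); u=np.array([np.cos(t),-np.sin(t)]); n=np.array([u[1],-u[0]]); m=np.zeros(((2*H+1)*ss,)*2,np.float32)
        P=np.array([[*(p+u*r+n*w),34] for r,w in((0,-.9),(0,.9),(9,.9),(9,-.9))])/1e3
        cv2.fillConvexPoly(m,np.round(((proj(c,P@F[0].T+F[1])-[x0,y0]+.5)*ss-.5)*16).astype(np.int32),1,shift=4)
        return cv2.resize(cv2.GaussianBlur(m,(0,0),.5*ss),None,fx=1/ss,fy=1/ss,interpolation=cv2.INTER_AREA)
    out=[]
    for n in range(-4,3):
        for st in(24,):
            M=line(47+24*n)-line(47+24*n-st); s=(M*D).sum()/(M*M).sum(); out.append((round(float(((D-s*M)**2).sum()/(D**2).sum()),2),n,int(s)))
    print(k,g.round(2),sorted(out)[:4])
    out=sorted((round(float(1-((M:=line(b)-line(a))*D).sum()**2/((M*M).sum()*(D*D).sum())),2),a,b) for a in range(-60,120,6) for b in range(a+6,a+60,6)); print(out[:5])
E
python3 diff.py 1 3
```

```text
top [1.07 1.26] [(0.73, 0, 47), (0.93, -2, -25), (0.95, -3, -21), (0.98, 1, 13)]
[(0.7, 30, 48), (0.71, 24, 48), (0.71, 24, 54), (0.72, 30, 54), (0.72, 36, 48)]
side [1.01 0.08] [(0.83, 2, -39), (0.88, -1, 40), (0.89, -2, 43), (0.93, 0, 31)]
[(0.62, 18, 24), (0.69, 12, 24), (0.7, 54, 60), (0.7, 84, 90), (0.75, 54, 66)]
```

```bash
python3 - <<'E'
from h import *
F=frame(7.5,[.526,.105,.06433]); 
for t in "13":
  for k in("top","side"):
    c=load(k+t);W=cloud(c); D=(W-F[1])@F[0]*1e3
    m=(np.hypot(D[...,0]+1.6,D[...,1]+4.8)<7)&(D[...,2]>14); print(t,k,"knob h",np.sort(D[m][:,2]).round(1)[-8:])
    m=(np.hypot(D[...,0]+1.6+63,D[...,1]+4.8+70)<16)&(D[...,2]>8); print("key",m.sum(),D[m].mean(0).round(1))
c=load("top3"); print(hit(c,F,[(243,235.6)],13))
E
python3 to.py -63 -70 45 36
```

```text
1 top knob h [34.5 34.7 34.7 34.9 35.  35.  35.2 35.7]
key 35 [-65.3 -76.5  12.4]
1 side knob h [32.  32.1 32.5 32.5 32.6 33.1 33.1 33.2]
key 16 [-62.4 -74.3  11.5]
3 top knob h [33.4 33.8 33.9 34.1 34.3 34.4 34.5 35.3]
key 35 [-65.3 -76.5  12.5]
3 side knob h [30.6 32.1 32.1 32.3 32.4 32.8 32.8 33.2]
key 17 [-62.  -74.2  11.2]
[[-67.44444172 -76.23322923]]
t 14.325 goal [0.4663 0.0215 0.0999] shift units [ 2.3533 -2.1298  1.1436] turn units [0.0005 0.0008 0.0016]
deck pose mm [-113.79 -318.52  137.2 ] F deck [-0.46 -0.13 -0.92] Mz [-0.038  0.182  0.022] grip 0.0004 0.0 q7 -14.7
```

```bash

python3 -m creep '{"translation":[[0.47,-0.426,0],[0.47,-0.426,0],[0.47,-0.426,0],[0.47,-0.426,0],[0.47,-0.426,0.2]],"turn":[[0,0,0],[0,0,0],[0,0,0],[0,0,0],[0,0,0]],"grip":[0,0,0,0,0]}'
python3 -m creep '{"translation":[[0,0,0.4],[0,0,0.4],[0,0,0.14],[0,0,0],[0,0,0]],"turn":[[0,0,0],[0,0,0],[0,0,0],[0,0,0],[0,0,0]],"grip":[0,0,0,0,0]}' >/dev/null
python3 to.py -63 -70 17 36
```

```text
time_s: 14.95
tool_pos: [0.4568, 0.0215, 0.1759]
tool_rot: [175.0, -6.4, 44.2]
force: [1.4, -0.4, -1.1]
grip_width: 0.0005
grasp_force: 0.0
t 15.575 goal [0.4702 0.022  0.0722] shift units [-0.0026 -0.0138  0.3667] turn units [0.0009 0.0004 0.0013]
deck pose mm [-62.2  -70.68  46.34] F deck [-0.5  -0.6  -0.78] Mz [-0.065  0.174  0.04 ] grip 0.0001 0.0 q7 -48.8
```

```bash

python3 -m creep '{"translation":[[0,-0.012,0.18],[0,0,0.17],[0,0,0],[0,0,0]],"turn":[[0,0,0],[0,0,0],[0,0,0],[0,0,0]],"grip":[0,0,0,0]}' >/dev/null
python3 to.py -63 -70 17 36|tail -1
python3 -m creep '{"translation":[[0,0,0.03],[0,0,0.03],[0,0,0]],"turn":[[0,0,0],[0,0,0],[0,0,0]],"grip":[0,0,0]}' >/dev/null
python3 to.py -63 -70 17 36|tail -1
python3 -m creep '{"translation":[[0,0,0.02],[0,0,0]],"turn":[[0,0,0],[0,0,0]],"grip":[0,0]}' >/dev/null
python3 to.py -63 -70 17 36|tail -1
```

```text
deck pose mm [-63.92 -69.56  17.08] F deck [ 0.28 -0.33  0.05] Mz [-0.012  0.157  0.013] grip 0.0001 0.0 q7 -51.1
deck pose mm [-63.98 -69.67  12.33] F deck [-0.02 -0.38 -0.05] Mz [-0.02   0.097  0.041] grip 0.0002 0.0 q7 -51.6
deck pose mm [-63.72 -69.72  10.95] F deck [-0.57 -0.61  1.74] Mz [0.048 0.222 0.05 ] grip 0.0004 0.8799246061334998 q7 -51.7
```

```bash

python3 -m creep '{"translation":[[0,0,0.015],[0,0,0]],"turn":[[0,0,0],[0,0,0]],"grip":[0,0]}' >/dev/null
python3 to.py -63 -70 17 36|tail -1
python3 -m creep '{"translation":[[0,0,0.015],[0,0,0]],"turn":[[0,0,0],[0,0,0]],"grip":[0,0]}' >/dev/null
python3 to.py -63 -70 17 36|tail -1
python3 -m creep '{"translation":[[0,0,0.012],[0,0,0]],"turn":[[0,0,0],[0,0,0]],"grip":[0,0]}' >/dev/null
python3 to.py -63 -70 17 36|tail -1
```

```text
deck pose mm [-63.69 -69.7    9.74] F deck [ 0.28 -0.06  2.55] Mz [ 0.063  0.221 -0.004] grip 0.0006 1.301068643315375 q7 -51.8
deck pose mm [-63.71 -69.7    8.51] F deck [-0.41  0.09  3.8 ] Mz [-0.017  0.229 -0.014] grip 0.0006 1.7253470020295936 q7 -51.9
deck pose mm [-63.69 -69.72   7.72] F deck [-1.06  1.45  5.5 ] Mz [ 0.056  0.4   -0.008] grip 0.0006 2.8715778721380048 q7 -52.0
```

```bash

python3 -m creep '{"translation":[[0,0,0.015],[0,0,0],[0,0,0]],"turn":[[0,0,0],[0,0,0],[0,0,0]],"grip":[0,0,0]}' >/dev/null
python3 to.py -63 -70 17 36|tail -1
python3 -m creep '{"translation":[[0,0,0.012],[0,0,0],[0,0,0]],"turn":[[0,0,0],[0,0,0],[0,0,0]],"grip":[0,0,0]}' >/dev/null
python3 to.py -63 -70 17 36|tail -1
```

```text
deck pose mm [-63.64 -69.7    7.46] F deck [-5.33  1.34 18.04] Mz [ 0.129  1.299 -0.043] grip 0.0005 8.575018106494099 q7 -52.1
deck pose mm [-63.6  -69.74   7.28] F deck [-7.82  1.78 26.13] Mz [ 0.37   2.053 -0.   ] grip 0.0005 13.154563000425696 q7 -52.2
```

Solid stop after about 4.4 mm of travel: the key is fully down. Retract and check the picture.

```bash

python3 -m creep '{"translation":[[0,0,-0.1],[0,0,-0.4],[0,0,-0.5],[0,0,-0.5],[0,0,-0.2]],"turn":[[0,0,0],[0,0,0],[0,0,0],[0,0,0],[0,0,0]],"grip":[0,0,0,0,0]}'
python3 -m creep '{"translation":[[-0.5,0.45,0],[-0.5,0.45,0],[-0.5,0.45,0],[-0.5,0.45,0],[-0.5,0.45,0]],"turn":[[0,0,0],[0,0,0],[0,0,0],[0,0,0],[0,0,0]],"grip":[0,0,0,0,0]}'
python3 -m creep '{"translation":[[0,0,0],[0,0,0]],"turn":[[0,0,0],[0,0,0]],"grip":[0,0]}'
python3 shoot.py 4 4; python3 ptr.py 4; python3 diff.py 1 4; python3 - <<'E'
from h import *
r=[]
for t in "14":
    c=load("top"+t); r.append(np.clip(c["frame"][150:270,165:305,::-1],0,255).astype(np.uint8))
cv2.imwrite("pics/end.png",cv2.resize(np.hstack(r),None,fx=2.8,fy=2.8,interpolation=cv2.INTER_CUBIC))
E
```

```text
time_s: 18.82
tool_pos: [0.453, 0.0201, 0.1971]
tool_rot: [175.0, -6.4, 44.2]
force: [1.2, -0.8, -1.3]
grip_width: 0.0004
grasp_force: 0.0
time_s: 19.45
tool_pos: [0.4327, -0.2495, 0.1868]
tool_rot: [175.3, -6.3, 44.2]
force: [0.6, -0.1, -0.2]
grip_width: 0.0004
grasp_force: 0.0
time_s: 19.7
tool_pos: [0.4332, -0.247, 0.187]
tool_rot: [175.3, -6.3, 44.2]
force: [-0.1, -0.3, 0.2]
grip_width: 0.0004
grasp_force: 0.0
L top [(96.3, 48, 107), (102.4, 54, 108), (105.0, 42, 101), (117.5, 60, 99), (121.1, 36, 104)]
L side [(346.7, -54, -114), (347.2, -60, -110), (353.5, -48, -101), (358.1, 54, 78), (358.2, -42, -90)]
R top [(53.1, 42, 105), (58.8, 48, 106), (59.2, 36, 100), (73.0, 54, 96), (78.1, 30, 94)]
R side [(221.0, -60, -167), (229.9, -54, -160), (240.2, -48, -140), (249.6, -42, -129), (259.9, -36, -117)]
top [1.07 1.24] [(0.73, 0, 48), (0.93, -2, -25), (0.95, -3, -22), (0.98, 1, 13)]
[(0.7, 30, 48), (0.71, 24, 54), (0.72, 24, 48), (0.72, 36, 48), (0.73, 18, 54)]
side [ 1.01 -0.04] [(0.85, 2, -37), (0.88, -1, 39), (0.89, -2, 44), (0.92, 0, 32)]
[(0.64, 18, 24), (0.7, 12, 24), (0.72, 84, 90), (0.73, 54, 60), (0.76, 12, 30)]
```

View pics/end.png

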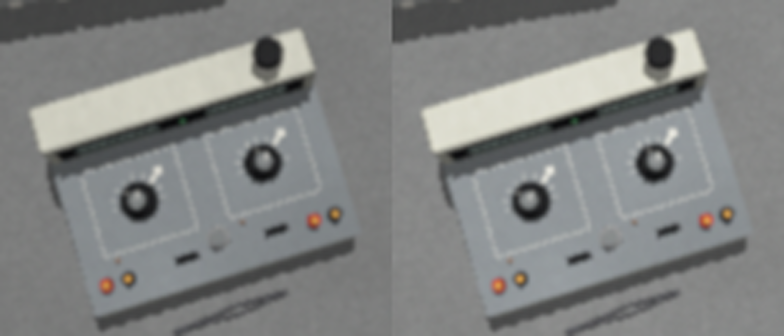

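```bash
python3 -c "
from cell import env
print(env.sign_off())"
```

```text
the job is handed in; nothing more can be done
None
```

I turned the left current-limit knob one position clockwise to the diamond mark; it sprang back up, and I then pressed the output key to its stop and handed the job in at about 20 s. The top camera shows the pointer at the mark, though the side camera was too unclear to confirm it and no output light visibly changed.

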